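Load the thin-section carrier under the stage's spring clip

ROBOT

A 6-joint arm with a two-finger parallel gripper is mounted at the origin on the work surface. World frame = base frame: x ahead of the robot, y to its left, z up, the work surface at z = 0. Lengths are in m, angles in rad, forces in N, time in s.
With the tool pointing down it reaches from about 0.275 to 0.825 m from the base axis. Payload 5.2 kg.
Tool frame: the origin (TCP) lies at the very end of the fingers, on their centre line; the grasp point (between the pads) lies 19 mm behind it (arm.tcp_to_grasp is the distance from the TCP to the grasp point, in m); z points along the fingers, y is the line along which they close (so a half turn about z gives the same grasp; the last joint's range is limited). The gripper opens to 93 mm and grips with 3 to 60 N. Pads are 15 mm wide; open, the fingers measure 128 mm over their backs; the gripper's body (75 mm by 188 mm) begins 65 mm behind the grasp point.
Start: joints at [-1.314, 0.259, 1.535, -0, 1.348, -0.203], TCP at [0.244, -0.493, 0.219] pointing down, gripper open.
Joint ranges: [-3.14, 3.14], [-0.91, 2.08], [0.19, 2.58], [-1.22, 4.36], [0.22, 2.71], [-3.12, 3.12]. Speed limits (rad/s): [2.57, 2.57, 3.14, 3.14, 3.14, 3.14].

INTERFACE

Orientations are given as [roll, pitch, yaw] about the fixed x, y, z axes, in that order (R = Rz(yaw) Ry(pitch) Rx(roll)).
In Python, from rig import arm gives the robot as it stands. The module is installed in compiled form; this text tells all that it offers.
- The arm moves only by the tool carry_out, never from a script. Its argument "motion" is a list of rows, each an object with "slide": the shift along the world's x, y, z in m, a list of three; "yaw": the turn about the world's z in rad; "fingers": the opening, from -1 (shut) to 1 (fully open), so that 0 is half open. In form: [{"slide": [dx, dy, dz], "yaw": yaw, "fingers": fingers}, ...]. A call has 1 to 20 rows; each row is the pose to reach, as a shift and turn from the pose commanded when the call began; what a row does not reach only later rows make up. A row lasts 1/8 s, in which the tool goes at most 62.5 mm and 10.7 degrees, less where a joint would pass 70% of its speed; a pose out of reach is approached as far as the arm can. A call with a gripper value outside its range is refused whole. The fingers move at their own pace and stop on an object; "grip_force" is the grip in N (left out, the last holds). Time passes only in rows, so rows that repeat a pose let the fingers close. It gives the time, the measured TCP pose, the force, the opening and the grip force at its end, in the units of the state.
- arm.state(): the state, without advancing time (a new reading comes with each control period).
- arm.read_camera(name): name is "scene" or "top"; returns the picture (420x560x3 uint8, red, green, blue); there is no depth.
- arm.get_calibration(name): a dict with "fovy" (degrees; the focal length in pixels is half the picture's height over the tangent of half this angle, whatever the lens; pixels are square), "cx", "cy" (the principal point, pixels), "k1" (the pictures are not rectified: a ray, as slopes to the right and down, at radius r is drawn at 1 + k1 r^2 times it, then the intrinsics apply), "R" (3x3) and "t" (3): a world point X has camera coordinates R X + t. Camera axes: x right, y down, z forward; pixel columns grow to the right and rows downward; lengths in m; the calibration is good to about 2 mm. A picture is of the moment at which its call begins. get_calibration takes no time and is no camera call.
- arm.sign_off(): hands the job in; it is judged then, once.
Trained networks look in the newest picture that a camera, given by its name, has taken for a name from the list of things; names that differ only in an ending like _2 or _b are one class to them, and where a whole thing is asked for, a point or a joint stands for the part that bears it (a point fixed in the world has none). Each returns a list of dicts, best first, with "p" (0 to 1); they miss things now and then, are a little off and sometimes report something else, mostly with a low value. They report only what shows in the picture. A call takes as long as a camera call. They do not tell look-alikes from the thing itself.
- arm.search_frame(camera, query): "extent" ([left, top, right, bottom] in pixels, round what is visible of it).
- arm.spot_point(camera, query): "position" ([row, column] in pixels: a listed point, or the origin of a listed thing).
The state is a dict: "time": time; "joints": joint angles; "qvel": joint speeds; "tau": joint torques, N m; "eef_pos": TCP position; "orientation": TCP orientation; "force": force on the tool from outside, world axes, zero at the start; "wrist_torque": the same for the moment, N m; "grip_width": finger opening in m; "grip_force": force on a finger pad.
Only numpy, scipy, OpenCV 4.12 (cv2) and the standard library are available. Lean on these libraries where they do the work, as an engineer would, in place of code of your own. Each camera call takes 0.05 s, during which the arm holds its last target. There are 200 camera calls.

TASK

Load the slide carrier that waits in the guide of the ice thin-section stage: press the spring clip's thumb bar down with one fingertip so that its jaw opens, and with the other fingertip push the carrier along the guide beneath the jaw until it is fully home against the stop. Keep the bar held down until the carrier is home, then let the clip close on the carrier and move clear. Only push it flat along the guide: do not lift the carrier, and leave everything else on the shelf where it is.

Things in the scene. Friction and masses are not known exactly. Their poses are not given: they have to be found in the camera images.
- stage: Ice thin-section stage, fixed on the mat: green cast base 190 x 72 mm, flat deck 30 mm above its underside, at x -100 to +90. Origin at the underside, below the centre of the carrier's home place; x is the pushing direction, towards the stop; y towards the thumb bar; z up. Beyond the stop (x over 60, y below 0) a post and a polariser disc swung aside, top 80 mm above the underside.
- guide_entry (a point): Open end of the guide, at deck height on its centre line (stage x = -80). Two steel rails 6 mm high, inner faces 26.25 mm either side of the centre line, run from here to the stop. The clip's hinge tube, 6 mm thick, lies beside the left rail at stage y = 34, its axis 2 mm above the deck.
- stop_face (a point): Foot of the stop's face, at deck height on the guide's centre line (stage x = +28): a steel bar 8 mm high across the far end of the guide.
- carrier: Slide carrier, flat aluminium plate with a glass window: 56 mm (its x) by 50 by 8 mm thick, about 60 g, loose on the deck between the rails (1.25 mm play each side). Origin at the centre of its underside, x towards the stop. It starts 24 to 42 mm short of the stop, in front of the shut jaw. Home: leading edge against the stop, origin 30 mm straight above the stage's origin.
- clip (a joint): Angle of the spring clip about its hinge (along stage x), rad: 0 shut, growing as the thumb bar is pressed; stop at 0.6. The carrier passes beneath the jaw from about 0.20 up; 0.18 when the jaw rests on the carrier. The spring shuts it when let go. Pressing at the middle of the bar's width takes about 3 N to start, about 8 N at 0.42.
- jaw_nose (a point): Lowest point of the jaw's rolled nose (14 mm long along stage x, at stage x = 11 to 25, y = 6), moving with the clip: 3 mm above the deck when shut, so it bars the carrier; 14 mm at 0.42 rad. The jaw's arm crosses over the left rail from the hinge, its top 15 mm above the deck when shut.
- thumb_bar (a point): Middle of the thumb bar's upper face, moving with the clip. Flat steel strip outside the left rail, 115 mm long (stage x = -90 to +25), 30 mm wide (y = 38 to 65). Shut, it slopes up outwards, face 5 to 17 mm above the deck; at 0.42 rad it is level, 3 mm above the deck, so a tip on it and a tip behind the carrier are at one height. Press it anywhere along; a tip may slide along it.
- spare: Spare slide carrier, the same as the carrier (56 x 50 x 8 mm), lying on the mat beside the stage. Leave alone. Origin at the centre of its underside.
- cap1: Brass sample cap, 40 mm across, 18 mm high, on the mat on the stage's right (its -y side). Leave alone. Origin at the centre of its underside.
- cap2: Brass sample cap, 40 mm across, 18 mm high, on the mat on the stage's left (its +y side), beyond the thumb bar. Leave alone. Origin at the centre of its underside.
- sleeve: Aluminium ice core sleeve, tube 80 mm across, 140 mm high, upright on the left. Leave alone. Origin at the centre of its underside.
- gauge_cup: Tin snow gauge cup, 76 mm across, 85 mm high, upright on the left. Leave alone. Origin at the centre of its underside.
- counter: Black bakelite counter housing, 90 x 120 mm, 74 mm high with its knob, on the right. Leave alone. Origin at the centre of its underside.
- brush: Brush, 160 mm long, 20 mm thick, lying on the right. Leave alone. Origin under the middle of its length; x towards the bristles.
Things that resemble listed ones, but are neither listed nor needed, are in the scene too. Leave any green, pink or turquoise look-alike of the carrier alone.

How it is judged:
On the way, in this order (a step that is already met when the one before it is completed fails the run):
1. the clip is pressed open while the carrier is still in front of its jaw (value of joint clip above 0.2 rad and x of carrier in the frame of stage below -0.015 m), for 0.1 s.
2. the carrier is home against the stop, within 3 mm, with the clip still held open (value of joint clip above 0.2 rad and x of carrier in the frame of stage between -0.003 and 0.004 m and z of carrier in the frame of stage below 0.033 m), for 0.1 s.
At the end, for the whole second after the job is handed in: The carrier lies flat and still on the deck, within 3 mm of the stop, with the clip's jaw closed on it (clip angle 0.15 to 0.195 rad) (x of carrier in the frame of stage between -0.003 and 0.004 m and z of carrier in the frame of stage below 0.033 m and value of joint clip between 0.15 and 0.195 rad and linear speed of carrier below 0.01 m/s and angle between carrier's own z axis and vertical below 0.05 rad); the robot touches nothing.
It fails at once if the carrier is lifted more than 6 mm off the deck (z of carrier in the frame of stage above 0.036 m).
It fails at once if the carrier is tipped by more than 0.3 rad (angle between carrier's own z axis and vertical above 0.3 rad).
It fails at once if another thing on the shelf is moved by more than 20 mm (distance of any of spare, cap1, cap2, sleeve, gauge_cup, counter, brush from where it was at the start of the episode above 0.02 m).
It also fails if it takes over 38 s, if anything falls off the work surface, if the arm or the gripper's body presses on something with over 40 N, if the wrist force passes 120 N, or if a joint passes its speed limit or range.

## Working session

There is one attempt and no reset: what is moved stays moved. The work goes in short steps, Python scripts to look and compute and a tool call to move; the robot and the scene stay as the last step left them, time stands still between calls to the robot, and variables do not carry over. Pictures are saved under pics/ and viewed, at most 10 in all, crops included, and the job is handed in when it is done.

Besides the shell and the picture viewer there is one more tool, called after "Emit:" by a JSON object that holds its "fn" and its "kwargs", one argument or row to a line. carry_out: Moves the arm, as the interface text tells. Its arguments: {"type":"object","properties":{"motion":{"type":"array"},"grip_force":{"type":"number"}},"required":["motion"]}

```bash
mkdir -p pics; cat > h.py <<'E'
import numpy as np, cv2
from rig import arm
def ray(name,row,col):
    c=arm.get_calibration(name); f=210/np.tan(np.radians(c['fovy'])/2)
    d=np.array([(col-c['cx'])/f,(row-c['cy'])/f]); u=d.copy()
    for _ in range(20): u=d/(1+c['k1']*(u@u))
    R=np.array(c['R']);t=np.array(c['t'])
    return -R.T@t, R.T@np.r_[u,1]
def at(name,row,col,z):
    o,v=ray(name,row,col); return o+v*(z-o[2])/v[2]
def px(name,X):
    c=arm.get_calibration(name); f=210/np.tan(np.radians(c['fovy'])/2)
    p=np.array(c['R'])@X+np.array(c['t']); u=p[:2]/p[2]; u=u*(1+c['k1']*(u@u))
    return u[1]*f+c['cy'],u[0]*f+c['cx']
def save(name,fn): 
    im=arm.read_camera(name); cv2.imwrite('pics/'+fn,im[:,:,::-1]); return im
E
python3 - <<'E'
from h import *
s=arm.state();print(s['time'],s['eef_pos'],s['orientation'],s['grip_width'],s['force'])
for c in('scene','top'):
    save(c,c+'0.png'); k=arm.get_calibration(c); print(c,k['fovy'],k['k1'],-np.array(k['R']).T@k['t'])
    for q in('stage','guide_entry','stop_face','carrier','jaw_nose','thumb_bar','cap2','cap1','spare','sleeve','gauge_cup'):
        print(q,[(np.round(d['position']).tolist(),round(d['p'],2)) for d in arm.spot_point(c,q)[:3]])
E
```

```text
0.0 [ 0.24392846 -0.49236708  0.21784819] [-3.13987150e+00 -3.34833919e-04  4.59738824e-01] 0.09291714060741516 [-0.22408854  1.12598101 -0.66580768]
scene 55.372944114589465 -0.11432998944942309 [0.96550697 0.6522879  0.92579976]
stage [([219.0, 266.0], 0.57)]
guide_entry [([198.0, 288.0], 0.94)]
stop_face [([214.0, 257.0], 0.64)]
carrier [([220.0, 338.0], 0.86), ([171.0, 284.0], 0.78), ([206.0, 275.0], 0.6)]
jaw_nose [([213.0, 262.0], 0.89)]
thumb_bar [([211.0, 286.0], 0.9)]
cap2 [([234.0, 306.0], 0.63), ([192.0, 260.0], 0.6)]
cap1 [([234.0, 306.0], 0.63), ([192.0, 260.0], 0.6)]
spare [([263.0, 269.0], 0.58)]
sleeve [([356.0, 329.0], 0.87)]
gauge_cup [([198.0, 288.0], 0.66), ([315.0, 396.0], 0.64)]
top 57.05807726909104 0.018335246562609167 [0.42411362 0.02544362 0.95375668]
stage [([197.0, 288.0], 0.73), ([184.0, 286.0], 0.36), ([212.0, 293.0], 0.15)]
guide_entry [([228.0, 295.0], 0.75), ([215.0, 270.0], 0.58)]
stop_face [([183.0, 290.0], 0.59)]
carrier [([268.0, 236.0], 0.95), ([173.0, 356.0], 0.87), ([212.0, 290.0], 0.73)]
jaw_nose [([188.0, 290.0], 0.77), ([169.0, 441.0], 0.34)]
thumb_bar [([214.0, 270.0], 0.97)]
cap2 [([229.0, 294.0], 0.66), ([211.0, 328.0], 0.65), ([226.0, 245.0], 0.59)]
cap1 [([229.0, 294.0], 0.66), ([211.0, 328.0], 0.65), ([226.0, 245.0], 0.59)]
spare [([198.0, 288.0], 0.75), ([168.0, 232.0], 0.71)]
sleeve [([168.0, 113.0], 0.59)]
gauge_cup [([241.0, 107.0], 0.83)]
```

```bash
python3 - <<'E'
from h import *
im=cv2.imread('pics/top0.png')[130:290,190:390]; cv2.imwrite('pics/topc.png',cv2.resize(im,None,fx=3.7,fy=3.7,interpolation=cv2.INTER_CUBIC))
print(arm.state()['time'])
zs=.03
for n,r,c,z in [('g',228,295,.03),('stop',183,290,.03),('carr',212,290,.03),('nose',188,290,.033),('bar',214,270,.041)]: print(n,at('top',r,c,z))
for n,r,c,z in [('g',198,288,.03),('stop',214,257,.03),('carr',206,275,.03),('nose',213,262,.033),('bar',211,286,.041)]: print(n,at('scene',r,c,z))
E
```

```text
1.2
g [ 0.51856429 -0.02886471  0.03      ]
stop [ 0.62903905 -0.01715379  0.03      ]
carr [ 0.55733232 -0.01695393  0.03      ]
nose [ 0.61592362 -0.01698098  0.033     ]
bar [0.55073626 0.03126944 0.041     ]
g [ 0.51483361 -0.03043622  0.03      ]
stop [ 0.62639698 -0.02222233  0.03      ]
carr [ 0.56517644 -0.02250716  0.03      ]
nose [ 0.61308121 -0.01595087  0.033     ]
bar [0.55225739 0.01856157 0.041     ]
```

View pics/scene0.png

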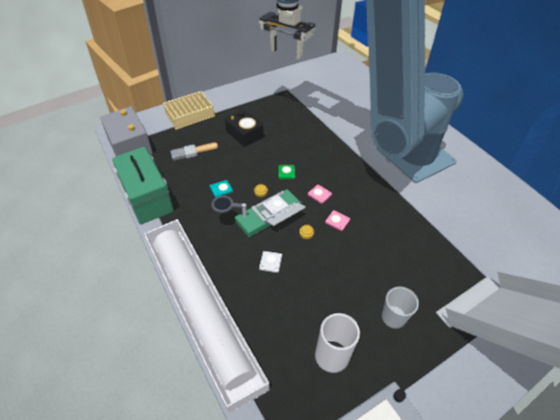

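View pics/topc.png

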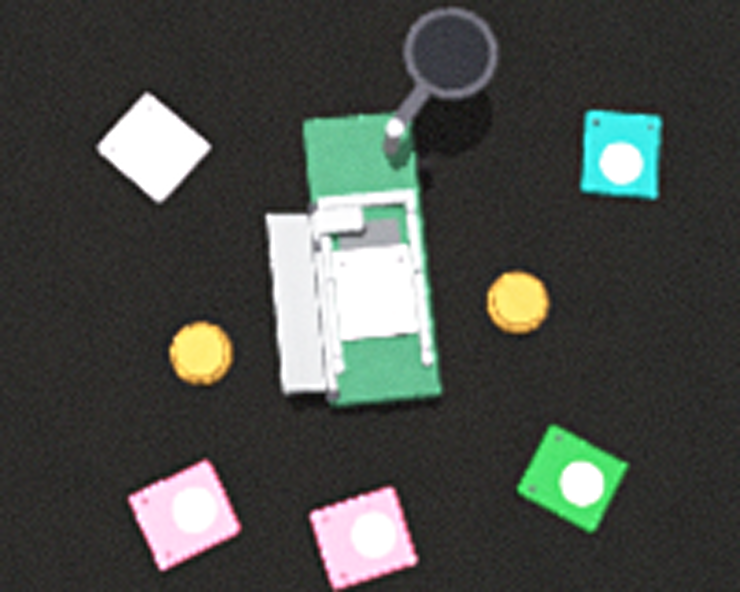

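The top picture shows the stage pointing up (+x), turned slightly to the left. In the crop, the carrier is at about (375,295), the bar at (300,300), the stop at (365,200), and the jaw at (340,218). The white spare is at the upper left. The next step is to fit the stage pose from these corners and check it with an overlay.

```bash
cat > fit.py <<'E'
from h import *
from scipy.optimize import least_squares
P=[((-100,-36,30),(440,394)),((90,36,30),(304,120)),((28,-28,38),(414,206)),((-80,-29,36),(428,362)),
   ((-90,65,47),(284,393)),((25,65,47),(267,214)),((90,-30,30),(404,115))]
S=np.array([p[0] for p in P])/1e3; U=np.array([p[1] for p in P])/3.7+[190,130]-.37
def T(q,S): 
    c,s=np.cos(q[2]),np.sin(q[2]); S=np.atleast_2d(S); return np.c_[q[0]+c*S[:,0]-s*S[:,1],q[1]+s*S[:,0]+c*S[:,1],S[:,2]]
def res(q): return np.array([np.array(px('top',X))[::-1]-u for X,u in zip(T(q,S),U)]).ravel()
r=least_squares(res,[.6,-.02,.09],loss='soft_l1'); q=r.x
E
python3 - <<'E'
from fit import *
print(q, res(q).reshape(-1,2).round(1).tolist())
c,s=np.cos(q[2]),np.sin(q[2])
for u,v in [(337,341),(424,332),(328,250),(410,245)]:
    X=at('top',130+v/3.7-.4,190+u/3.7-.4,.038)[:2]-q[:2]; print('carrier corner',np.round(1e3*np.array([c*X[0]+s*X[1],-s*X[0]+c*X[1]]),1))
def box(x0,x1,y0,y1,z): return np.array([(x0,y0,z),(x1,y0,z),(x1,y1,z),(x0,y1,z)])/1e3
out=[]
for cam,(r0,c0,h,w) in {'top':(130,190,160,200),'scene':(165,215,80,110)}.items():
    k=3.7 if cam=='top' else 6
    im=cv2.resize(cv2.imread(f'pics/{cam}0.png')[r0:r0+h,c0:c0+w],None,fx=k,fy=k,interpolation=cv2.INTER_CUBIC)
    for b,col in [(box(-100,90,-36,36,30),(0,0,255)),(box(-80,28,-26.25,26.25,36),(255,0,0)),(box(-90,25,64.9,65.1,47),(255,0,255))]:
        pts=np.array([px(cam,X)[::-1] for X in T(q,b)]); pts=((pts-[c0,r0]+.4)*k).astype(np.int32)
        cv2.polylines(im,[pts],True,col,1)
    cv2.imwrite(f'pics/ov_{cam}.png',im)
E
```

```text
[ 0.59441749 -0.01700582  0.08978315] [[0.2, 0.5], [0.3, 0.3], [-1.0, -1.3], [-0.0, 0.8], [-0.1, -0.3], [0.5, 0.2], [-0.1, -0.5]]
carrier corner [-59.6  28.2]
carrier corner [-58.6 -28.4]
carrier corner [ 0.3 28.7]
carrier corner [ -0.9 -24.9]
```

View pics/ov_top.png

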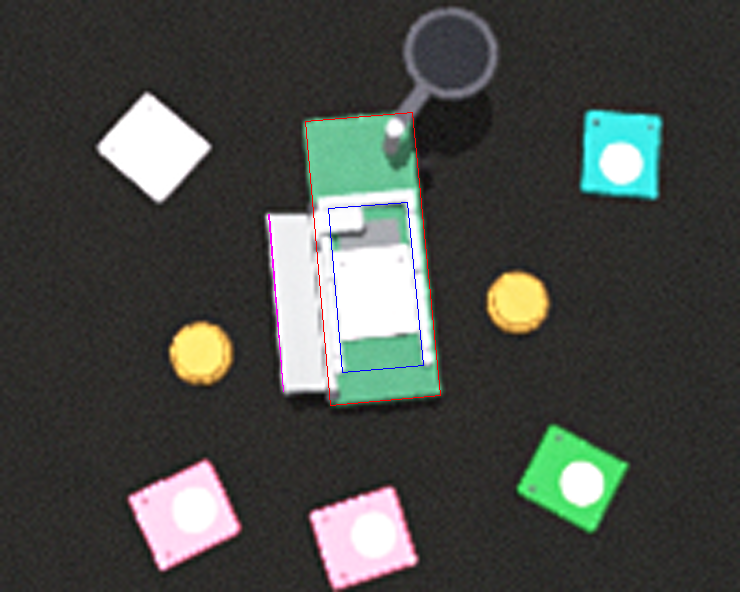

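View pics/ov_scene.png

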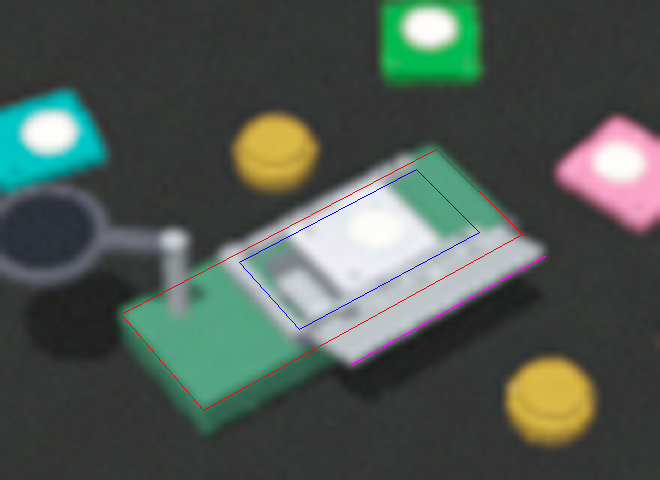

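The overlay fits in both views. The carrier's rear edge is at stage x ≈ -59 mm, so its centre is at about -31. The stage origin is at (0.594, -0.017) with yaw 0.09. I'll move above the bar and guide with the fingers about 33 mm apart, TCP at stage (-74, 25.5).

Emit:
{"fn": "carry_out", "kwargs": {
  "motion": [
    {"slide":[0.03,0.05,0],"yaw":-0.05,"fingers":-0.29},
    {"slide":[0.06,0.1,0],"yaw":-0.12,"fingers":-0.29},
    {"slide":[0.085,0.15,0],"yaw":-0.2,"fingers":-0.29},
    {"slide":[0.11,0.2,0],"yaw":-0.28,"fingers":-0.29},
    {"slide":[0.14,0.25,0],"yaw":-0.37,"fingers":-0.29},
    {"slide":[0.165,0.3,0],"yaw":-0.37,"fingers":-0.29},
    {"slide":[0.195,0.35,0],"yaw":-0.37,"fingers":-0.29},
    {"slide":[0.22,0.4,0],"yaw":-0.37,"fingers":-0.29},
    {"slide":[0.25,0.45,0],"yaw":-0.37,"fingers":-0.29},
    {"slide":[0.2745,0.494,0],"yaw":-0.37,"fingers":-0.29},
    {"slide":[0.2745,0.494,-0.04],"yaw":-0.37,"fingers":-0.29},
    {"slide":[0.2745,0.494,-0.09],"yaw":-0.37,"fingers":-0.29},
    {"slide":[0.2745,0.494,-0.13],"yaw":-0.37,"fingers":-0.29},
    {"slide":[0.2745,0.494,-0.13],"yaw":-0.37,"fingers":-0.29},
    {"slide":[0.2745,0.494,-0.13],"yaw":-0.37,"fingers":-0.29}
  ]
}}

```text
time: 3.08
eef_pos: [0.5197, 0.0009, 0.09]
orientation: [3.141, -0.002, 0.09]
force: [-0.5, 0.0, 0.9]
grip_width: 0.0331
grip_force: 0.0
```

```bash
python3 - <<'E'
from fit import *
s=arm.state();print(s['time'],s['eef_pos'],s['orientation'],s['grip_width'],s['force'])
d=np.array(s['eef_pos'])[:2]-q[:2];c,sn=np.cos(q[2]),np.sin(q[2]);print('stage xy',c*d[0]+sn*d[1],-sn*d[0]+c*d[1])
a=cv2.resize(save('scene','s1.png')[140:260,200:340],None,fx=5,fy=5,interpolation=cv2.INTER_CUBIC)
cv2.imwrite('pics/s1c.png',a[:,:,::-1])
E
```

```text
3.075 [0.51967116 0.00086729 0.09004485] [ 3.14106044e+00 -1.81137117e-03  8.97250817e-02] 0.03307245308694439 [-0.53774375  0.00456854  0.8983654 ]
stage xy -0.0728427165584971 0.02450307434155801
```

View pics/s1c.png

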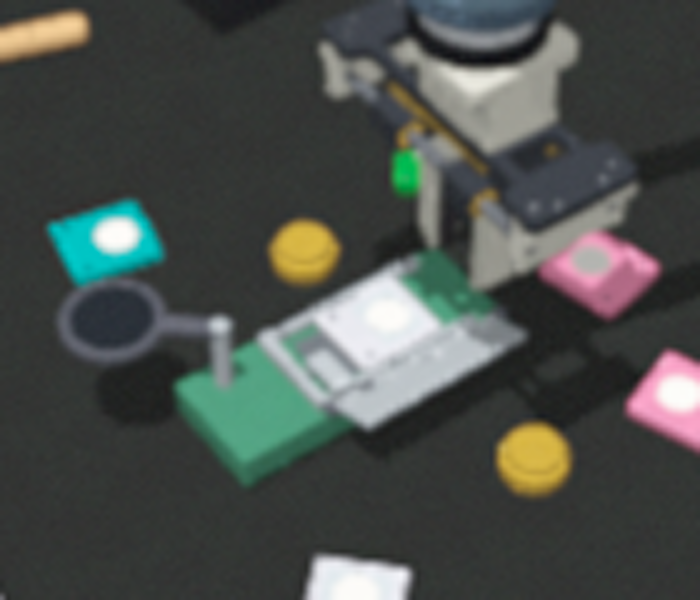

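The fingers hang over the guide and the bar, at crop (440,240) and (490,280). Now I'll descend and watch the force.

Emit:
{"fn": "carry_out", "kwargs": {
  "motion": [
    {"slide":[-0.003,0.001,-0.02],"yaw":0,"fingers":-0.29},
    {"slide":[-0.003,0.001,-0.04],"yaw":0,"fingers":-0.29},
    {"slide":[-0.003,0.001,-0.046],"yaw":0,"fingers":-0.29},
    {"slide":[-0.003,0.001,-0.05],"yaw":0,"fingers":-0.29},
    {"slide":[-0.003,0.001,-0.053],"yaw":0,"fingers":-0.29},
    {"slide":[-0.003,0.001,-0.056],"yaw":0,"fingers":-0.29},
    {"slide":[-0.003,0.001,-0.056],"yaw":0,"fingers":-0.29},
    {"slide":[-0.003,0.001,-0.056],"yaw":0,"fingers":-0.29}
  ]
}}

```text
time: 4.12
eef_pos: [0.5166, 0.0029, 0.0351]
orientation: [-3.141, -0.003, 0.09]
force: [-3.5, 4.2, 12.3]
grip_width: 0.033
grip_force: 6.1
```

```bash
python3 - <<'E'
from h import *
s=arm.state();print(s['time'],s['eef_pos'],s['orientation'],s['grip_width'],s['force'],s['wrist_torque'])
a=cv2.resize(save('scene','s2.png')[160:250,210:330],None,fx=6,fy=6,interpolation=cv2.INTER_CUBIC)
cv2.imwrite('pics/s2c.png',a[:,:,::-1])
E
```

```text
4.125 [0.51656648 0.00292274 0.03508905] [-3.14089064e+00 -2.61830454e-03  8.96237699e-02] 0.03298063337106774 [-3.47058732  4.23991282 12.31172308] [1.08062352 0.70524264 0.10903307]
```

View pics/s2c.png

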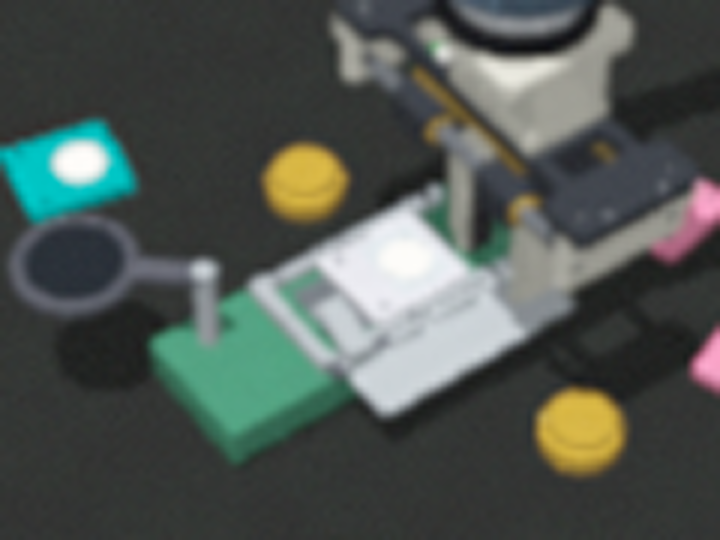

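The bar is down at about 12 N and looks level, the jaw is raised, and the inner finger is behind the carrier. Now I'll push along the guide.

Emit:
{"fn": "carry_out", "kwargs": {
  "motion": [
    {"slide":[0.004,0.0004,-0.001],"yaw":0,"fingers":-0.29},
    {"slide":[0.008,0.0007,-0.001],"yaw":0,"fingers":-0.29},
    {"slide":[0.012,0.0011,-0.001],"yaw":0,"fingers":-0.29},
    {"slide":[0.016,0.0014,-0.001],"yaw":0,"fingers":-0.29},
    {"slide":[0.02,0.0018,-0.001],"yaw":0,"fingers":-0.29},
    {"slide":[0.024,0.0022,-0.001],"yaw":0,"fingers":-0.29},
    {"slide":[0.028,0.0025,-0.001],"yaw":0,"fingers":-0.29},
    {"slide":[0.031,0.0028,-0.001],"yaw":0,"fingers":-0.29},
    {"slide":[0.034,0.0031,-0.001],"yaw":0,"fingers":-0.29},
    {"slide":[0.034,0.0031,-0.001],"yaw":0,"fingers":-0.29}
  ]
}}

```text
time: 5.42
eef_pos: [0.5477, 0.0058, 0.0337]
orientation: [-3.141, 0.003, 0.091]
force: [-9.4, 2.2, 14.5]
grip_width: 0.0327
grip_force: 7.8
```

```bash
python3 - <<'E'
from h import *
s=arm.state();print(s['time'],s['eef_pos'],s['orientation'],s['grip_width'],s['force'],s['wrist_torque'])
a=cv2.resize(save('scene','s3.png')[160:250,210:330],None,fx=6,fy=6,interpolation=cv2.INTER_CUBIC)
cv2.imwrite('pics/s3c.png',a[:,:,::-1])
E
```

```text
5.425 [0.54767135 0.0057754  0.03366397] [-3.14076197  0.0033517   0.09057697] 0.03274733494166869 [-9.43681492  2.16877588 14.51173199] [0.48349857 1.98763965 0.19962816]
```

View pics/s3c.png

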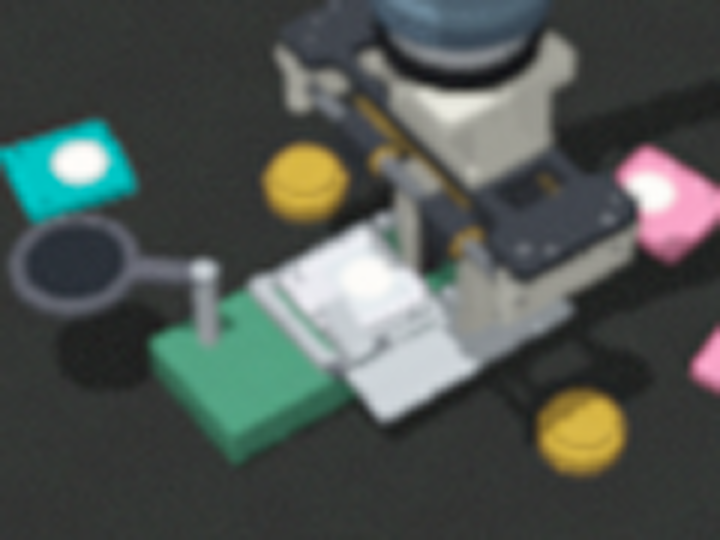

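The carrier slides under the jaw, and a thin green gap of a few mm remains before the stop. I'll keep going until the force rises.

Emit:
{"fn": "carry_out", "kwargs": {
  "motion": [
    {"slide":[0.003,0.0003,0],"yaw":0,"fingers":-0.29},
    {"slide":[0.006,0.0005,0],"yaw":0,"fingers":-0.29},
    {"slide":[0.008,0.0007,0],"yaw":0,"fingers":-0.29},
    {"slide":[0.01,0.0009,0],"yaw":0,"fingers":-0.29},
    {"slide":[0.01,0.0009,0],"yaw":0,"fingers":-0.29}
  ]
}}

```text
time: 6.1
eef_pos: [0.5547, 0.0064, 0.0336]
orientation: [-3.141, 0.009, 0.091]
force: [-18.5, -0.0, 21.2]
grip_width: 0.0332
grip_force: 12.3
```

Emit:
{"fn": "carry_out", "kwargs": {
  "motion": [
    {"slide":[0.002,0.0002,0],"yaw":0,"fingers":-0.29},
    {"slide":[0.004,0.0004,0],"yaw":0,"fingers":-0.29},
    {"slide":[0.004,0.0004,0],"yaw":0,"fingers":-0.29},
    {"slide":[0.004,0.0004,0],"yaw":0,"fingers":-0.29}
  ]
}}

```text
time: 6.6
eef_pos: [0.555, 0.0065, 0.0335]
orientation: [-3.14, 0.016, 0.091]
force: [-29.2, -4.2, 30.8]
grip_width: 0.0331
grip_force: 18.4
```

```bash
python3 - <<'E'
from h import *
s=arm.state();print(s['time'],s['eef_pos'],s['orientation'],s['grip_width'],s['force'],s['wrist_torque'])
a=cv2.resize(save('scene','s4.png')[185:235,235:305],None,fx=10,fy=10,interpolation=cv2.INTER_CUBIC)
cv2.imwrite('pics/s4c.png',a[:,:,::-1])
E
```

```text
6.6 [0.55497594 0.006469   0.03354577] [-3.14035022  0.01633072  0.09101615] 0.033055841616546795 [-29.16771483  -4.17143513  30.83697001] [-0.47752019  5.18009317 -0.18612314]
```

View pics/s4c.png

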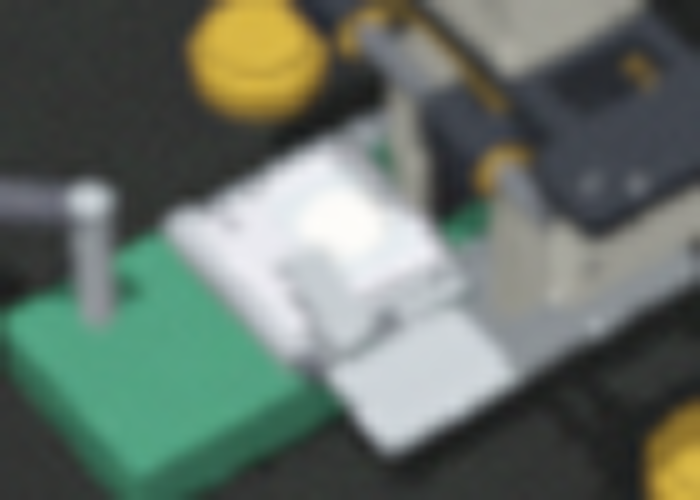

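The carrier is hard against the stop: the TCP stalled, the force reached 29 N and no gap is visible. I'll back off along the guide with the bar still held, then lift clear.

Emit:
{"fn": "carry_out", "kwargs": {
  "motion": [
    {"slide":[-0.004,-0.0004,0],"yaw":0,"fingers":-0.29},
    {"slide":[-0.008,-0.0007,0],"yaw":0,"fingers":-0.29},
    {"slide":[-0.013,-0.0012,0],"yaw":0,"fingers":-0.29},
    {"slide":[-0.018,-0.0016,0],"yaw":0,"fingers":-0.29},
    {"slide":[-0.018,-0.0016,0],"yaw":0,"fingers":-0.29},
    {"slide":[-0.018,-0.0016,0.004],"yaw":0,"fingers":-0.29},
    {"slide":[-0.018,-0.0016,0.008],"yaw":0,"fingers":-0.29},
    {"slide":[-0.018,-0.0016,0.014],"yaw":0,"fingers":-0.29},
    {"slide":[-0.018,-0.0016,0.03],"yaw":0,"fingers":-0.29},
    {"slide":[-0.018,-0.0016,0.07],"yaw":0,"fingers":-0.29},
    {"slide":[-0.06,-0.005,0.12],"yaw":0,"fingers":-0.29},
    {"slide":[-0.11,-0.01,0.17],"yaw":0,"fingers":-0.29},
    {"slide":[-0.16,-0.015,0.17],"yaw":0,"fingers":-0.29},
    {"slide":[-0.16,-0.015,0.17],"yaw":0,"fingers":-0.29},
    {"slide":[-0.16,-0.015,0.17],"yaw":0,"fingers":-0.29}
  ]
}}

```text
time: 8.52
eef_pos: [0.4042, -0.0087, 0.2025]
orientation: [3.141, -0.002, 0.089]
force: [-0.5, 0.8, -0.0]
grip_width: 0.0331
grip_force: 0.0
```

```bash
python3 - <<'E'
from fit import *
s=arm.state();print(s['time'],s['eef_pos'],s['force'])
a=save('top','t5.png')[150:250,230:340];b=save('scene','s5.png')[180:245,225:315]
a=cv2.resize(a,(440,400),interpolation=cv2.INTER_CUBIC)
for X in T(q,np.array([(-28,-25,38),(-28,25,38)])/1e3):
    r,c=px('top',X); cv2.circle(a,(int((c-230+.4)*4),int((r-150+.4)*4)),2,(255,0,0),-1)
b=cv2.resize(b,(360,260),interpolation=cv2.INTER_CUBIC); b=np.vstack([b,np.zeros((140,360,3),np.uint8)])
cv2.imwrite('pics/end.png',np.hstack([a,b])[:,:,::-1])
E
```

```text
8.525 [ 0.4042354  -0.00865738  0.20246742] [-0.50005989  0.8309348  -0.03420227]
```

View pics/end.png

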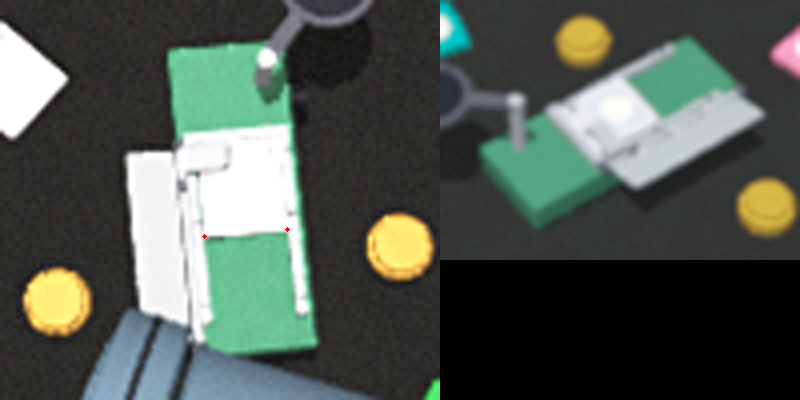

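The carrier's rear edge lies on the predicted home points (red dots at (204,236) and (287,229)). The jaw rests on it and the arm is clear, so I'm handing the job in.

```bash
python3 -c "
from rig import arm
print(arm.sign_off())"
```

```text
the job is handed in; nothing more can be done
None
```

The carrier is home against the stop with the clip closed on it and the arm clear; I handed the job in at about 8.5 s, and the sign-off returned no verdict.

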